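# Dock a wheel hub between head and tailstock

### The arm

A 7-joint arm with a two-finger parallel gripper is mounted at the origin on the work surface. World frame = base frame: x ahead of the robot, y to its left, z up, the work surface at z = 0. Lengths are in mm, angles in rad, forces in N, time in s.
With the tool pointing down it reaches from about 425 to 950 mm from the base axis. Payload 4.7 kg.
Tool frame: the origin (TCP) lies midway between the tips of the shut fingers; the grasp point (between the pads) lies 19 mm behind it; z points along the fingers, y is the line along which they close (so a half turn about z gives the same grasp; the last joint's range is limited). The gripper opens to 85 mm and grips with 20 to 120 N. Pads are 22 mm wide; open, the fingers measure 114 mm over their backs; the gripper's body (76 mm by 85 mm) begins 54 mm behind the grasp point. The pads swing forward as they close: fully open they stand 13 mm farther back than shut.
Start: joints at [-1.232, 0.469, -0.049, 1.532, 0.024, 1.141, -0.082], TCP at [242.666, 629.89, 231.335] pointing down, gripper open.
Joint ranges: [-2.59, 2.59], [-0.33, 1.99], [-1.39, 1.29], [0.1, 2.45], [-1.04, 4.18], [0.21, 1.99], [-2.66, 2.66]. Speed limits (rad/s): [2.57, 2.57, 3.14, 3.14, 3.14, 3.14, 3.14].

### API

Orientations are given as a unit quaternion [w, x, y, z].
In Python, from plant import robot gives the robot as it stands.
- The arm moves only by the tool servo_tool, never from a script. Its arguments are lists of equal length, an entry for each row: "offset": the shift along the tool's x, y, z in mm, a list of three; "spin": the turn about the tool's z in degrees. A call has 1 to 5 rows; each row shifts and turns the commanded pose from where the row before left it, along the tool's axes as they then stand; what a row does not reach is not made up. A row lasts 1/8 s, in which the tool goes at most 62.5 mm and 10.7 degrees, less where a joint would pass 70% of its speed; a pose out of reach is approached as far as the arm can. A call with a gripper value outside its range is refused whole. "claw" is the closure, from 0 (fully open) to 1 (shut), set as the call begins (left out, the last holds). The fingers move at their own pace and stop on an object; "squeeze" is the grip in N (left out, the last holds). Time passes only in rows, so rows that do not move let the fingers close. It gives the time, the measured TCP pose, the force, the opening and the grip force at its end, in the units of the state.
- robot.state(): the state, without advancing time (a new reading comes with each control period).
- robot.grab_frame(name): name is "side" or "top"; returns the picture (384x512x3 uint8, red, green, blue); there is no depth.
- robot.camera_info(name): a dict with "intrinsics" (3x3 intrinsics, pixels), "dist" ([k1, k2, p1, p2, k3] as OpenCV has them; the pictures are not rectified), "origin" and "attitude" of the camera in the world. Camera axes: x right, y down, z forward; pixel columns grow to the right and rows downward; lengths in mm; the calibration is good to about 2 mm. A picture is of the moment at which its call begins. camera_info takes no time and is no camera call.
- robot.sign_off(): hands the job in; it is judged then, once.
The state is a dict: "time_s": time; "joint_pos": joint angles; "qvel": joint speeds; "joint_torque": joint torques, N m; "position": TCP position; "ee_rot": TCP orientation; "ft_force": force on the tool from outside, world axes, zero at the start; "ft_torque": the same for the moment, N m; "opening": finger opening in mm; "gripper_force": force on a finger pad.
Only numpy, scipy, OpenCV 4.12 (cv2) and the standard library are available. Lean on these libraries where they do the work, as an engineer would, in place of code of your own. Each camera call takes 0.05 s, during which the arm holds its last target. There are 200 camera calls.

### The job

Get the wheel hub held in the bench dock: lift the tailstock's spring-loaded release bar and, keeping it up, slide the tailstock so that it pushes the hub home against the stop screw in the fixed headstock; with the bar still up, press lightly for about half a second (around 10 N, never 20 N). Then let go so that the bar drops fully into the nearest notch it can catch, leaving the tailstock no more than about one notch away from the axle's end, and leave the oil bottle, spanner and cog where they are.

Things in the scene. Friction and masses are not known exactly. Their poses are not given: they have to be found in the camera images.
- dock: Bench dock fixed to the table: blue base plate 100 x 400 x 10 mm with an aluminium rail. Origin: on the table below the rail's line (the plate reaches from y -220 to +180 mm); z up, y along the rail from tailstock to headstock, x away from the robot. A black V saddle carries the hub. Beside the rail (+x) stand steel teeth, pitch 10 mm, crests 30 mm above the table, with 6 mm notches between.
- headstock: Grey block fixed at the dock's +y end. Axes as the dock's; origin on the table below the face of its end wall. From the wall a trough open above, 16 mm wide, 26 mm long, reaches towards -y and receives the axle. A 10 mm stop screw on the axle line stands 4 to 22 mm out of the wall towards -y, set differently each run and not measured: the hub is home when its axle's end bears on the screw.
- hub: Loose bicycle wheel hub, about 0.2 kg: steel axle 12 mm in diameter, 150 mm long; dark barrel 30 mm and two flanges 52 mm in diameter, 90 mm over the flanges. It lies in the V saddle, axle along the rail, and slides along it with 1 to 5 N of drag. Origin: its centre, 56 mm above the table; y along the axle towards the headstock.
- axle_head (a point): Centre of the axle's end face on the headstock side (hub y = +75 mm). At the start it is 6 to 33 mm short of the stop screw.
- axle_tail (a point): Centre of the axle's end face on the tailstock side (hub y = -75 mm).
- tailstock (a joint): Position (m) of the grey tailstock carriage along the rail, growing towards the headstock, 0 to 0.115; about 1 N of friction. From 0 to 0.060 there are no teeth (parking slot: it starts here, bar down, and slides freely). It is caught in a notch at 0.070, 0.080, 0.090, 0.100 and 0.110, with about 1 mm of play either way.
- tailstock_wall (a point): Centre of the face inside the tailstock's trough (16 mm wide, 18 mm long, open above and towards the headstock) that meets the axle's tail end; 56 mm above the table, 24 mm nearer the headstock than the release bar's middle. Axes as the dock's.
- release_bar (a joint): Height (m) of the release bar: 0 = tongue fully down in a notch (locked), about 0.010 = on top of a tooth (clear above 0.0105), 0.018 = upper stop. Pushed down with 7 N (bottom) to 10 N (top). Tongue and teeth are rounded, so let go it slides into the nearest notch, unless it stands right on a crest or the hub blocks the tailstock; then move the tailstock a few mm.
- bar_grip (a point): Middle of the release bar: a straight black bar across the rail, 94 mm long (dock x), 12 mm thick along the rail, 16 mm high, on two stems 31 mm either side of the middle; 118 mm above the table when down. All else on the dock is below 85 mm. Axes as the dock's.
- oil_bottle: White oil bottle with a yellow cap, 48 mm in diameter, 130 mm high, standing on the table; a bystander. Origin: centre of its foot.
- spanner: Steel spanner lying on the table; a bystander.
- cog: Flat steel cog ring, 90 mm across, 6 mm thick, on the table; a bystander.
Not all that is in view belongs to the job. Of the things shaped like the hub, the steel one is meant.

How it is judged:
By the outcome, as a careful person would: the job done as asked, in the order asked, and still so for the second after the job is handed in, with the robot touching nothing.
It also fails if it takes over 64 s, if anything falls off the work surface, if the arm or the gripper's body presses on something with over 40 N, if the wrist force passes 120 N, or if a joint passes its speed limit or range.

## Working session

There is one attempt and no reset: what is moved stays moved. The work goes in short steps, Python scripts to look and compute and a tool call to move; the robot and the scene stay as the last step left them, time stands still between calls to the robot, and variables do not carry over. Pictures are saved under pics/ and viewed, at most 10 in all, crops included, and the job is handed in when it is done.

Besides the shell and the picture viewer there is one more tool, called after ">>>" by a JSON object that holds its "api" and its "payload". servo_tool: Moves the arm, as the interface text tells. Its arguments: {"type":"object","properties":{"offset":{"type":"array"},"spin":{"type":"array"},"claw":{"type":"number"},"squeeze":{"type":"number"}},"required":["offset","spin"]}

```bash
mkdir -p pics
python3 - <<'E'
from plant import robot
import cv2
for n in("side","top"):
    f=robot.grab_frame(n); cv2.imwrite(f"pics/{n}0.png",cv2.resize(f[:,:,::-1],(800,600),interpolation=cv2.INTER_CUBIC)); cv2.imwrite(f"{n}_raw.png",f[:,:,::-1])
    print(robot.camera_info(n))
print(robot.state())
E
```

```text
{'intrinsics': array([[420.50705064,   0.        , 253.07297493],
       [  0.        , 420.50705064, 194.5690348 ],
       [  0.        ,   0.        ,   1.        ]]), 'dist': array([-0.05105779,  0.        ,  0.        ,  0.        ,  0.        ]), 'origin': array([ 264.84315316, -858.18471802,  568.24346449]), 'attitude': array([-0.50027069,  0.8416329 , -0.17460921,  0.10437877])}
{'intrinsics': array([[404.39007279,   0.        , 260.43339974],
       [  0.        , 404.39007279, 190.64978914],
       [  0.        ,   0.        ,   1.        ]]), 'dist': array([-0.1300527,  0.       ,  0.       ,  0.       ,  0.       ]), 'origin': array([ 394.98546895,  -48.47753684, 1139.71928269]), 'attitude': array([-0.0742523 ,  0.72718359, -0.67867472,  0.07135302])}
{'time_s': 0.1, 'joint_pos': array([-1.23186906,  0.46937674, -0.04862765,  1.53356986,  0.0241063 ,
        1.14103426, -0.08229143]), 'qvel': array([-1.49573926e-04, -1.54022757e-03,  5.47718295e-06, -2.33474079e-03,
        8.08673204e-04,  4.40462949e-04, -1.24361618e-03]), 'joint_torque': array([ 9.51754409e-04, -5.11512029e+01, -4.68388887e-02, -2.38390142e+01,
        1.07935086e-02,  4.38764124e-03,  2.39324601e-05]), 'position': array([242.5014585 , 629.36262588, 230.35767985]), 'ee_rot': array([-1.37611146e-04,  1.82844462e-01,  9.83141440e-01, -8.90570578e-04]), 'ft_force': array([ 0.26533918,  0.47653146, -0.02178608]), 'ft_torque': array([-0.02323676,  0.04442803, -0.03025406]), 'gripper_force': 0.0, 'opening': 85.38316788911484}
```

View pics/side0.png

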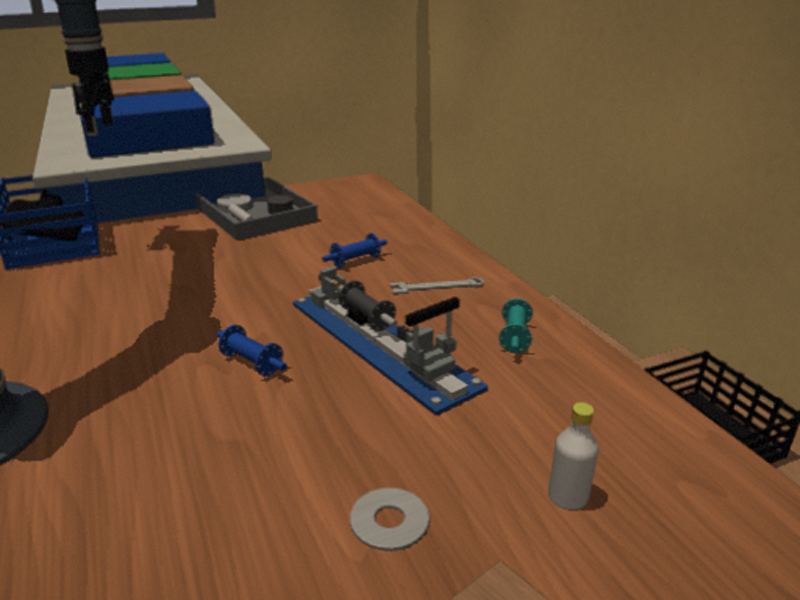

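View pics/top0.png

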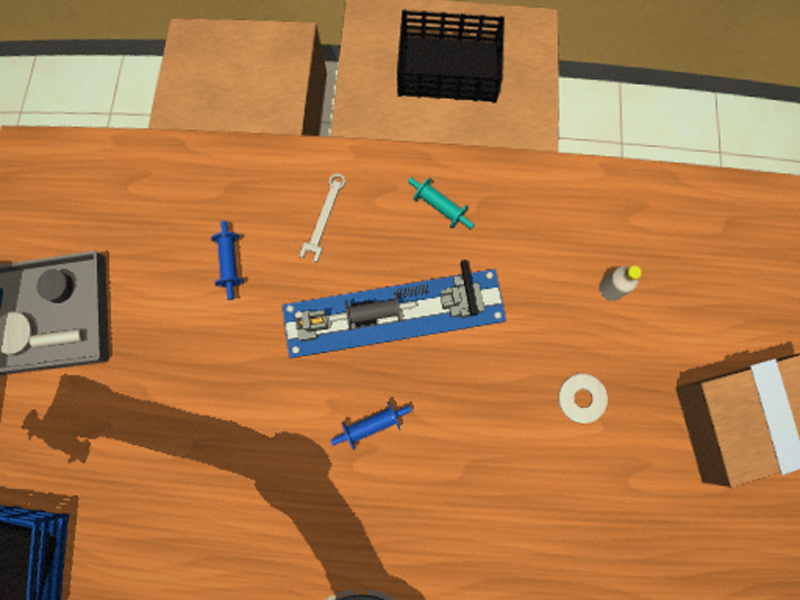

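The side view shows the dock at (390,340), with the black release bar at (433,311). The hub-shaped things in the top view are blue (228,260), blue (372,425), teal (440,203) and steel/dark in the dock's saddle (373,313). The last one fits, because it is steel and lies in the V saddle. I'll confirm it in an enlarged crop.

Run:
```python
import cv2
a=cv2.imread("top_raw.png")[160:235,178:328]; cv2.imwrite("pics/topc.png",cv2.resize(a,None,fx=5,fy=5,interpolation=cv2.INTER_CUBIC))
a=cv2.imread("side_raw.png")[165:265,180:320]; cv2.imwrite("pics/sidec.png",cv2.resize(a,None,fx=5,fy=5,interpolation=cv2.INTER_CUBIC))
```

```text
(no output)
```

View pics/topc.png

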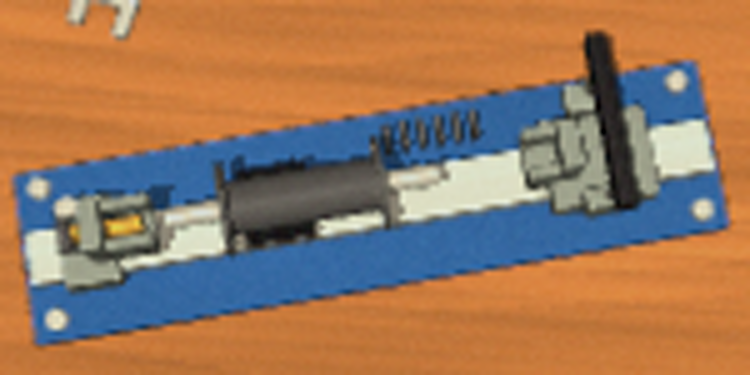

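View pics/sidec.png

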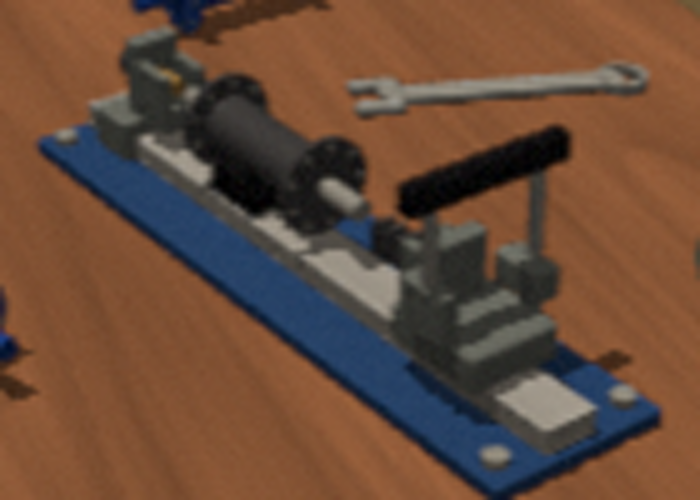

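The top crop shows the steel hub in the saddle, with its tail end at (445,173). The bar runs from (597,33) to (625,208), and the plate corners are (13,175), (37,345), (728,228) and (695,62). The side crop agrees, with the bar from (402,197) to (568,145).

```bash
cat > h.py <<'E'
import numpy as np, cv2
from plant import robot
from scipy.optimize import least_squares
from scipy.spatial.transform import Rotation as R
CI={n:robot.camera_info(n) for n in("side","top")}
def rot(q): return R.from_quat(q,scalar_first=True).as_matrix()
def proj(n,P):
    c=CI[n]; M=rot(c["attitude"]); 
    rv,_=cv2.Rodrigues(M.T); t=-M.T@c["origin"]
    return cv2.projectPoints(np.atleast_2d(P).astype(float),rv,t,c["intrinsics"],c["dist"])[0][:,0]
def ray(n,uv):
    c=CI[n]; p=cv2.undistortPoints(np.array([[uv]],float),c["intrinsics"],c["dist"])[0,0]
    return c["origin"],rot(c["attitude"])@np.r_[p,1]
def atz(n,uv,z):
    o,d=ray(n,uv); return o+d*(z-o[2])/d[2]
def T(uv): return np.array(uv)/5-.4+[178,160]
def S(uv): return np.array(uv)/5-.4+[180,165]
def dock(p,L): 
    c,s=np.cos(p[2]),np.sin(p[2]); L=np.atleast_2d(L); return np.c_[p[0]+c*L[:,0]-s*L[:,1],p[1]+s*L[:,0]+c*L[:,1],L[:,2]]
E
python3 - <<'E'
from h import *
tc=[(13,175),(37,345),(728,228),(695,62)]; tl=[(50,180,10),(-50,180,10),(-50,-220,10),(50,-220,10)]
sc=[(40,145),(497,497),(660,412)]; sl=[(-50,180,10),(-50,-220,10),(50,-220,10)]
ft=lambda p:(proj("top",dock(p,tl))-[T(u) for u in tc]).ravel()
fs=lambda p:(proj("side",dock(p,sl))-[S(u) for u in sc]).ravel()
for f in(ft,fs,lambda p:np.r_[ft(p),fs(p)]):
    r=least_squares(f,[550,0,0.1]); p=r.x; print(p.round(3),r.fun.round(1))
# per-camera pose for local measurement
c,s=np.cos(p[2]),np.sin(p[2])
loc=lambda P:np.array([c*(P[0]-p[0])+s*(P[1]-p[1]),-s*(P[0]-p[0])+c*(P[1]-p[1]),P[2]]).round(1)
for nm,n,u,z in[("bar far",'top',T((597,36)),126),("bar near",'top',T((626,206)),126),("barS near",'side',S((402,197)),118),("barS far",'side',S((568,145)),118),("axtail",'top',T((445,173)),56),("axtailS",'side',S((355,203)),56),("screw?",'top',T((147,223)),56),("trough end",'top',T((158,225)),66),("head wall",'top',T((62,235)),66),("axhead",'top',T((165,217)),56)]:
    P=atz(n,u,z); print(nm,P.round(1),loc(P))
b=0
E
```

```text
[5.97806e+02 7.12400e+00 2.38000e-01] [-0.4 -0.1 -0.6  0.2  0.7  0.1  0.4 -0.3]
[5.98765e+02 3.08800e+00 2.33000e-01] [-0.6 -0.9 -0.4 -0.1  0.9  0.4]
[5.98458e+02 5.76500e+00 2.37000e-01] [ 0.1 -0.4 -0.1 -0.   1.1 -0.   0.9 -0.4 -1.2 -1.2 -0.7 -0.9  0.5 -0.4]
bar far [ 676.6 -127.4  126. ] [  44.7 -147.8  126. ]
bar near [ 587.9 -146.6  126. ] [ -46.  -145.7  126. ]
barS near [ 591.9 -143.7  118. ] [ -41.5 -143.7  118. ]
barS far [ 679.9 -130.5  118. ] [  47.2 -151.6  118. ]
axtail [612.8 -53.6  56. ] [ -0.1 -61.1  56. ]
axtailS [613.5 -41.6  56. ] [  3.5 -49.6  56. ]
screw? [573.8 106.5  56. ] [ -0.3 103.7  56. ]
trough end [571.4  99.   66. ] [-4.4 97.  66. ]
head wall [562.3 150.5  66. ] [ -1.2 149.1  66. ]
axhead [577.8  97.   56. ] [ 1.3 93.5 56. ]
```

>>> {"api": "servo_tool", "payload": {"offset": [[-45, -40, 0], [-45, -40, 0], [-45, -40, 0], [-45, -40, 0], [-45, -40, 0]], "spin": [0, 0, 0, 0, 0], "claw": 0}}

```text
time_s: 0.72
position: [381.3, 360.3, 231.1]
ee_rot: [-0.0, 0.183, 0.983, -0.0]
ft_force: [0.6, 0.4, 0.0]
opening: 85.4
gripper_force: 0.0
```

>>> {"api": "servo_tool", "payload": {"offset": [[-45, -40, 0], [-45, -40, 0], [-45, -40, 0], [-45, -40, 0], [-45, -40, 0]], "spin": [0, 0, 0, 0, 0]}}

```text
time_s: 1.35
position: [519.1, 93.1, 231.2]
ee_rot: [-0.0, 0.183, 0.983, 0.0]
ft_force: [0.8, 0.8, 0.3]
opening: 85.5
gripper_force: 0.0
```

>>> {"api": "servo_tool", "payload": {"offset": [[-45, -41, 0], [-45, -41, 0], [-45, -41, 0], [-45, -41, 0], [0, 0, 0]], "spin": [0, 0, 0, 0, 0]}}

```text
time_s: 1.98
position: [627.9, -129.6, 230.6]
ee_rot: [0.0, 0.187, 0.982, -0.002]
ft_force: [-0.9, 0.9, 0.5]
opening: 85.4
gripper_force: 0.0
```

>>> {"api": "servo_tool", "payload": {"offset": [[0, 0, 0], [0, 0, 0], [0, 0, 0], [0, 0, 0], [0, 0, 0]], "spin": [-10, -10, -10, -4.5, 0]}}

```text
time_s: 2.6
position: [627.3, -121.8, 230.9]
ee_rot: [-0.0, -0.117, 0.993, 0.001]
ft_force: [-0.4, 0.2, 0.3]
opening: 85.5
gripper_force: 0.0
```

Run:
```python
from h import *
s=robot.state(); print(s["position"].round(1),s["ee_rot"].round(3),s["joint_pos"].round(2),s["time_s"])
M=rot(s["ee_rot"]); d=np.array([633,-137,0])-s["position"]; print(M.round(3),(M.T@d).round(1), np.degrees(np.arctan2(M[1,1],M[0,1])))
f=robot.grab_frame("side"); cv2.imwrite("pics/s1.png",cv2.resize(f[130:280,180:380,::-1],(800,600),interpolation=cv2.INTER_CUBIC))
```

```text
[ 627.3 -121.8  230.9] [-0.    -0.117  0.993  0.001] [-0.02  0.41  0.2   1.64 -0.09  1.11  2.01] 2.6
[[-0.973 -0.232 -0.001]
 [-0.232  0.973  0.001]
 [ 0.001  0.001 -1.   ]] [ -2.1 -16.4 230.9] 103.44282374339957
```

View pics/s1.png

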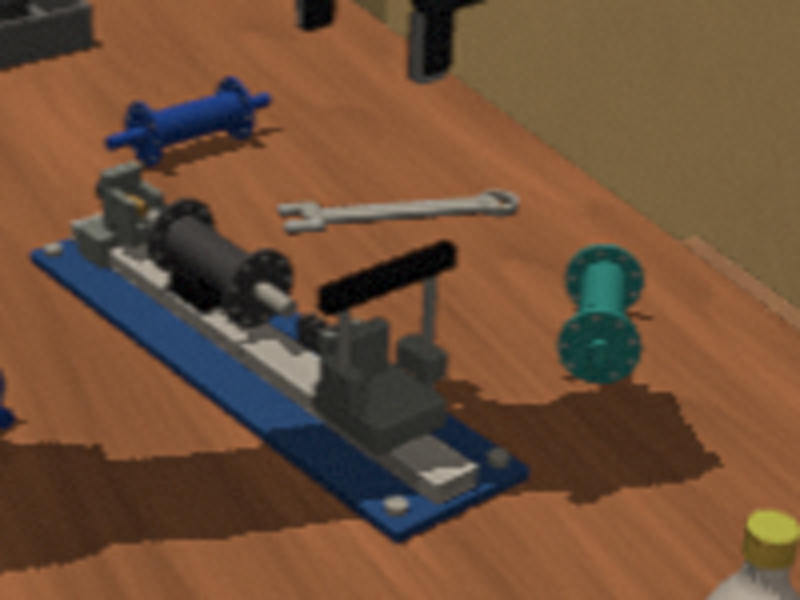

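The gripper is above the bar, with its fingers aligned along the rail and nothing in the way. I'll centre it and descend.

>>> {"api": "servo_tool", "payload": {"offset": [[-2, -16, 20], [0, 0, 50], [0, 0, 45], [0, 0, 16], [0, 0, 0]], "spin": [0, 0, 0, 0, 0]}}

```text
time_s: 3.28
position: [632.9, -138.5, 99.0]
ee_rot: [-0.001, -0.117, 0.993, 0.0]
ft_force: [-0.3, -1.3, -0.1]
opening: 85.6
gripper_force: 0.0
```

Run:
```python
from h import *
s=robot.state(); print(s["position"].round(1),s["ft_force"].round(1))
a=robot.grab_frame("side")[140:230,215:335,::-1]; b=robot.grab_frame("top")[140:230,225:345,::-1]
cv2.imwrite("pics/g1.png",np.hstack([cv2.resize(x,(400,300),interpolation=cv2.INTER_CUBIC) for x in(a,b)]))
```

```text
[ 632.9 -138.5   99. ] [-0.3 -1.3 -0.1]
```

View pics/g1.png

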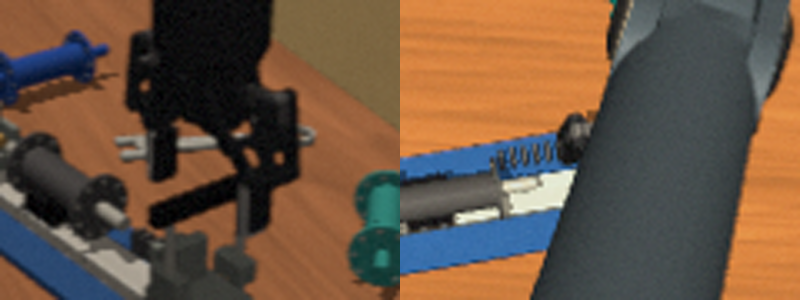

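The bar lies between the fingers: in the side half of the picture the pads are at (160,165) and (257,215), and the bar runs from (152,215) to (263,179). Next I close the gripper.

>>> {"api": "servo_tool", "payload": {"offset": [[0, 0, 0], [0, 0, 0], [0, 0, 0], [0, 0, 0], [0, 0, 0]], "spin": [0, 0, 0, 0, 0], "claw": 1, "squeeze": 70}}

```text
time_s: 4.0
position: [633.5, -138.1, 100.7]
ee_rot: [0.0, -0.117, 0.993, -0.0]
ft_force: [-0.3, -0.6, 2.5]
opening: 10.7
gripper_force: 68.8
```

>>> {"api": "servo_tool", "payload": {"offset": [[0, 0, 0], [0, 0, 0], [0, 0, 0]], "spin": [0, 0, 0]}}

```text
time_s: 4.38
position: [633.6, -138.1, 100.7]
ee_rot: [0.0, -0.117, 0.993, -0.0]
ft_force: [-1.1, -0.3, 4.4]
opening: 10.9
gripper_force: 69.2
```

>>> {"api": "servo_tool", "payload": {"offset": [[0, 0, -5], [0, 0, -5], [0, 0, -5], [0, 0, 0], [0, 0, 0]], "spin": [0, 0, 0, 0, 0]}}

```text
time_s: 5.0
position: [633.2, -137.5, 114.8]
ee_rot: [-0.0, -0.117, 0.993, 0.0]
ft_force: [3.2, 1.8, -10.5]
opening: 10.6
gripper_force: 68.1
```

>>> {"api": "servo_tool", "payload": {"offset": [[0, 10, 0], [0, 12, 0], [0, 12, 0], [0, 8, 0], [0, 3, 0]], "spin": [0, 0, 0, 0, 0]}}

```text
time_s: 5.62
position: [622.5, -93.2, 115.1]
ee_rot: [-0.0, -0.117, 0.993, 0.0]
ft_force: [2.4, -0.5, -9.8]
opening: 10.7
gripper_force: 68.3
```

>>> {"api": "servo_tool", "payload": {"offset": [[0, 2, 0], [0, 2, 0], [0, 2, 0], [0, 2, 0], [0, 0, 0]], "spin": [0, 0, 0, 0, 0]}}

```text
time_s: 6.25
position: [620.8, -86.1, 115.1]
ee_rot: [-0.0, -0.117, 0.993, 0.0]
ft_force: [2.2, 0.7, -9.6]
opening: 10.6
gripper_force: 68.3
```

>>> {"api": "servo_tool", "payload": {"offset": [[0, 2, 0], [0, 2, 0], [0, 2, 0]], "spin": [0, 0, 0]}}

```text
time_s: 6.62
position: [619.5, -80.6, 115.2]
ee_rot: [-0.0, -0.117, 0.993, 0.0]
ft_force: [1.6, -1.8, -9.0]
opening: 10.3
gripper_force: 68.3
```

>>> {"api": "servo_tool", "payload": {"offset": [[0, 2, 0], [0, 2, 0], [0, 2, 0]], "spin": [0, 0, 0]}}

```text
time_s: 7.0
position: [618.0, -74.7, 115.2]
ee_rot: [-0.0, -0.117, 0.993, 0.0]
ft_force: [0.5, -0.9, -10.2]
opening: 10.7
gripper_force: 68.3
```

>>> {"api": "servo_tool", "payload": {"offset": [[0, 2, 0], [0, 2, 0]], "spin": [0, 0]}}

```text
time_s: 7.25
position: [617.4, -72.1, 115.4]
ee_rot: [0.0, -0.117, 0.993, -0.001]
ft_force: [1.1, -3.4, -7.7]
opening: 11.2
gripper_force: 68.3
```

>>> {"api": "servo_tool", "payload": {"offset": [[0, 1.5, 0], [0, 1.5, 0]], "spin": [0, 0]}}

```text
time_s: 7.5
position: [616.5, -68.4, 115.2]
ee_rot: [-0.0, -0.117, 0.993, -0.0]
ft_force: [1.2, -3.6, -9.0]
opening: 10.8
gripper_force: 68.3
```

>>> {"api": "servo_tool", "payload": {"offset": [[0, 1.5, 0], [0, 1.5, 0]], "spin": [0, 0]}}

```text
time_s: 7.75
position: [615.8, -65.2, 115.2]
ee_rot: [-0.0, -0.117, 0.993, -0.0]
ft_force: [-0.3, -4.4, -8.7]
opening: 10.4
gripper_force: 68.3
```

>>> {"api": "servo_tool", "payload": {"offset": [[0, 1.2, 0], [0, 1.2, 0]], "spin": [0, 0]}}

```text
time_s: 8.0
position: [615.2, -62.8, 115.2]
ee_rot: [-0.0, -0.117, 0.993, -0.0]
ft_force: [0.9, -4.6, -8.3]
opening: 11.2
gripper_force: 68.3
```

>>> {"api": "servo_tool", "payload": {"offset": [[0, 1, 0], [0, 1, 0]], "spin": [0, 0]}}

```text
time_s: 8.25
position: [614.7, -60.9, 115.2]
ee_rot: [-0.0, -0.117, 0.993, -0.0]
ft_force: [0.2, -4.1, -9.2]
opening: 10.5
gripper_force: 68.3
```

>>> {"api": "servo_tool", "payload": {"offset": [[0, 1, 0], [0, 1, 0]], "spin": [0, 0]}}

```text
time_s: 8.5
position: [614.7, -60.5, 115.4]
ee_rot: [0.0, -0.116, 0.993, -0.001]
ft_force: [0.2, -7.6, -9.8]
opening: 10.6
gripper_force: 68.4
```

>>> {"api": "servo_tool", "payload": {"offset": [[0, 1, 0], [0, 1, 0]], "spin": [0, 0]}}

```text
time_s: 8.75
position: [614.6, -60.3, 115.6]
ee_rot: [0.001, -0.116, 0.993, -0.002]
ft_force: [1.5, -11.0, -9.5]
opening: 10.8
gripper_force: 68.5
```

>>> {"api": "servo_tool", "payload": {"offset": [[0, 1, 0], [0, 1, 0]], "spin": [0, 0]}}

```text
time_s: 9.0
position: [614.6, -60.2, 115.9]
ee_rot: [0.001, -0.116, 0.993, -0.003]
ft_force: [2.9, -14.5, -9.6]
opening: 10.4
gripper_force: 68.5
```

Home: the motion stalls at y = -60 and the force is climbing. I'll ease off slightly and hold.

>>> {"api": "servo_tool", "payload": {"offset": [[0, -1, 0], [0, 0, 0], [0, 0, 0], [0, 0, 0], [0, 0, 0]], "spin": [0, 0, 0, 0, 0]}}

```text
time_s: 9.62
position: [614.6, -60.2, 115.8]
ee_rot: [0.001, -0.116, 0.993, -0.003]
ft_force: [1.5, -10.7, -9.2]
opening: 10.6
gripper_force: 68.5
```

>>> {"api": "servo_tool", "payload": {"offset": [[0, 0, 0], [0, 0, 0]], "spin": [0, 0]}}

```text
time_s: 9.88
position: [614.6, -60.3, 115.8]
ee_rot: [0.001, -0.116, 0.993, -0.003]
ft_force: [1.8, -12.1, -8.4]
opening: 10.4
gripper_force: 68.5
```

>>> {"api": "servo_tool", "payload": {"offset": [[0, -2, 0], [0, -2, 0], [0, -1, 0], [0, 0, 0]], "spin": [0, 0, 0, 0]}}

```text
time_s: 10.38
position: [614.7, -60.5, 115.1]
ee_rot: [-0.0, -0.117, 0.993, 0.0]
ft_force: [-0.4, -5.2, -9.5]
opening: 10.7
gripper_force: 68.6
```

>>> {"api": "servo_tool", "payload": {"offset": [[0, 0, 2], [0, 0, 2], [0, 0, 0]], "spin": [0, 0, 0]}}

```text
time_s: 10.75
position: [614.7, -60.5, 111.0]
ee_rot: [-0.0, -0.117, 0.993, 0.0]
ft_force: [-1.7, -3.2, -8.1]
opening: 10.7
gripper_force: 68.7
```

>>> {"api": "servo_tool", "payload": {"offset": [[0, -1, 2], [0, 0, 0]], "spin": [0, 0]}}

```text
time_s: 11.0
position: [614.7, -60.7, 108.9]
ee_rot: [-0.001, -0.117, 0.993, 0.001]
ft_force: [-3.5, -1.8, -8.7]
opening: 10.3
gripper_force: 68.8
```

>>> {"api": "servo_tool", "payload": {"offset": [[0, 0, 2], [0, 0, 0]], "spin": [0, 0]}}

```text
time_s: 11.25
position: [614.8, -61.0, 107.0]
ee_rot: [-0.0, -0.117, 0.993, 0.0]
ft_force: [-3.0, -0.8, -8.0]
opening: 10.7
gripper_force: 68.9
```

>>> {"api": "servo_tool", "payload": {"offset": [[0, 0, 2], [0, 0, 2], [0, 0, 0]], "spin": [0, 0, 0]}}

```text
time_s: 11.62
position: [615.0, -61.5, 103.0]
ee_rot: [-0.0, -0.117, 0.993, 0.0]
ft_force: [-4.6, -0.3, -7.2]
opening: 10.7
gripper_force: 69.0
```

>>> {"api": "servo_tool", "payload": {"offset": [[0, 0, 1.5], [0, 0, 0]], "spin": [0, 0]}}

```text
time_s: 11.88
position: [615.1, -61.8, 101.7]
ee_rot: [-0.0, -0.117, 0.993, 0.0]
ft_force: [-4.6, -0.3, -7.4]
opening: 10.9
gripper_force: 69.0
```

The tongue has entered a notch about 1 mm behind home. I'll release it and back away.

>>> {"api": "servo_tool", "payload": {"offset": [[0, 0, 0], [0, 0, 0], [0, 0, 0], [0, 0, 0], [0, 0, 0]], "spin": [0, 0, 0, 0, 0], "claw": 0}}

```text
time_s: 12.5
position: [615.5, -61.8, 102.0]
ee_rot: [0.0, -0.117, 0.993, 0.0]
ft_force: [-0.5, -0.0, 0.3]
opening: 85.3
gripper_force: 0.0
```

>>> {"api": "servo_tool", "payload": {"offset": [[0, 0, -25], [0, 0, -50], [0, 0, -50], [-40, 0, -40], [0, 0, 0]], "spin": [0, 0, 0, 0, 0]}}

```text
time_s: 13.12
position: [657.9, -51.2, 270.7]
ee_rot: [0.004, -0.118, 0.993, -0.0]
ft_force: [-0.9, 0.2, -0.6]
opening: 85.6
gripper_force: 0.0
```

Run:
```python
from h import *
a=robot.grab_frame("side")[150:270,180:340,::-1]
cv2.imwrite("pics/end.png",cv2.resize(a,(800,600),interpolation=cv2.INTER_CUBIC))
```

```text
(no output)
```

View pics/end.png

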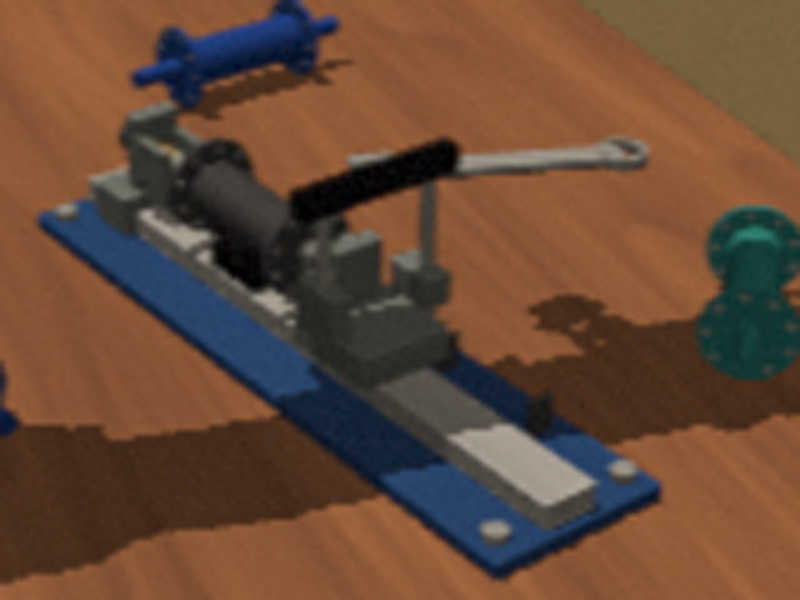

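The picture shows the tailstock closed up on the hub, with the bar from (297,203) to (455,157). The spanner and the other hubs haven't moved. I'll check the bar's height numerically.

Run:
```python
from h import *
P0=np.array([633,-138,118.]); D=np.array([615.1-633.4,-61.8+138.1,0])
m0=S((485,171)); m1=np.array([376,180])/5-.4+[180,150]
print(m1-m0)
for h in(0,5,10): print(h,(proj("side",P0+D+[0,0,h])-proj("side",P0))[0])
```

```text
[-21.8 -13.2]
0 [-21.54223315 -13.13170304]
5 [-21.53677761 -15.04326932]
10 [-21.53129837 -16.96413798]
```

The bar's shift in the image matches a height of 0, so it is fully down and locked. Handing in.

```bash
python3 -c "
from plant import robot
print(robot.sign_off())"
```

```text
the job is handed in; nothing more can be done
None
```

The job is handed in: I pushed the hub home with the bar up, held it there at about 11–12 N (14.8 N at most), then let the bar drop fully into a notch about 1.5 mm behind the home position; the bottle, spanner and cog were not touched.

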